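Put a press spacer back in the graded rack by trying its slots

ROBOT

A 7-joint arm with a two-finger parallel gripper is mounted at the origin on the work surface. World frame = base frame: x ahead of the robot, y to its left, z up, the work surface at z = 0. Lengths are in m, angles in degrees, forces in N, time in s.
With the tool pointing down it reaches from about 0.425 to 0.875 m from the base axis. Payload 4.7 kg.
Tool frame: the origin (TCP) lies at the very end of the fingers, on their centre line; the grasp point (between the pads) lies 19 mm behind it; z points along the fingers, y is the line along which they close (so a half turn about z gives the same grasp; the last joint's range is limited). The gripper opens to 87 mm and grips with 3 to 60 N. Pads are 19 mm wide; open, the fingers measure 117 mm over their backs; the gripper's body (75 mm by 190 mm) begins 51 mm behind the grasp point.
Start: joints at [-76.14, 18.392, -4.016, 83.108, 1.295, 78.541, -3.26], TCP at [0.147, 0.633, 0.223] pointing down, gripper open.
Joint ranges: [-163.93, 163.93], [-17.29, 119.83], [-79.2, 71.16], [3.27, 140.29], [-89.18, 269.18], [5.43, 117.66], [-154.24, 154.24]. Speed limits (degrees/s): [147.25, 147.25, 180, 180, 180, 180, 180].

INTERFACE

Orientations are given as [roll, pitch, yaw] about the fixed x, y, z axes, in that order (R = Rz(yaw) Ry(pitch) Rx(roll)).
In Python, from cell import telemetry, cams, env gives the robot as it stands.
- The arm moves only by the tool arm_command, never from a script. Its argument "series" is text: rows parted by semicolons, each of 5 numbers parted by spaces: the shift along the tool's x, y, z in mm, then the turn about the tool's z in rad, then the closure in counts, from 0 (fully open) to 255 (shut). A call has 1 to 20 rows; each row shifts and turns the commanded pose from where the row before left it, along the tool's axes as they then stand; what a row does not reach is not made up. A row lasts 1/12 s, in which the tool goes at most 41.7 mm and 7.16 degrees, less where a joint would pass 70% of its speed; a pose out of reach is approached as far as the arm can. A call is refused whole if a number of a shift passes 41.7 or a number of a turn 0.125, either way. A call with a gripper value outside its range is refused whole. The fingers move at their own pace and stop on an object; "squeeze" is the grip in N (left out, the last holds). Time passes only in rows, so rows that do not move let the fingers close. It gives the time, the measured TCP pose, the force, the opening and the grip force at its end, in the units of the state.
- telemetry.get_obs(): the state, without advancing time (a new reading comes with each control period).
- cams.read_camera(name): name is "scene" or "side" or "wrist"; returns the picture (384x512x3 uint8, blue, green, red); there is no depth.
- cams.calibration(name): a dict with "K" (3x3 intrinsics, pixels), "dist" ([k1, k2, p1, p2, k3] as OpenCV has them; the pictures are not rectified), "origin" and "rotation" of the camera in the world; the wrist camera has in their place "hand_eye" (4x4, takes a point from camera to tool coordinates, whose origin is the TCP and whose axes are the flange's). Camera axes: x right, y down, z forward; pixel columns grow to the right and rows downward; lengths in m; the calibration is good to about 2 mm. A picture is of the moment at which its call begins: read the wrist's pose just before it. calibration takes no time and is no camera call.
- env.sign_off(): hands the job in; it is judged then, once.
The state is a dict: "time_s": time; "qpos": joint angles; "joint_velocities": joint speeds; "effort": joint torques, N m; "tool_pos": TCP position; "tool_rot": TCP orientation; "force": force on the tool from outside, world axes, zero at the start; "wrist_torque": the same for the moment, N m; "grip_width": finger opening in m; "grasp_force": force on a finger pad.
Only numpy, scipy, OpenCV 4.12 (cv2) and the standard library are available. Lean on these libraries where they do the work, as an engineer would, in place of code of your own. Each camera call takes 0.05 s, during which the arm holds its last target. There are 200 camera calls.

TASK

Put away the press spacer that stands on the cork mat: stand it upright in the slot of the graded rack that is wide enough for its blade but not for its shoulders, so that it is fully home with the shoulders resting flush on the rack's top. Its thickness is not marked, so that slot has to be found by trying. Never force it, and leave the other two spacers, the jar and the bowl where they are.

Things in the scene. Friction and masses are not known exactly. Their poses are not given: they have to be found in the camera images.
- spacer_a: stepped spacer, 80 mm tall, origin: centre of its underside, z up. From below: aluminium blade 56 (x) by T (y), 26 tall; shoulder 56 by T+5.4, 30 tall; beech grip block 44 by 34, 24 tall (56 to 80 mm up), all centred. About 150 g. T is 12, 18 or 24 mm, one for each of the three spacers; not told which, the block hides it from above. Starts upright in stand_a, axes parallel, about 1 mm play
- spacer_b: stepped spacer, 80 mm tall, origin: centre of its underside, z up. From below: aluminium blade 56 (x) by T (y), 26 tall; shoulder 56 by T+5.4, 30 tall; beech grip block 44 by 34, 24 tall (56 to 80 mm up), all centred. About 150 g. T is 12, 18 or 24 mm, one for each of the three spacers; not told which, the block hides it from above. Starts upright in stand_b, axes parallel, about 1 mm play
- spacer_c: stepped spacer, 80 mm tall, origin: centre of its underside, z up. From below: aluminium blade 56 (x) by T (y), 26 tall; shoulder 56 by T+5.4, 30 tall; beech grip block 44 by 34, 24 tall (56 to 80 mm up), all centred. About 150 g. T is 12, 18 or 24 mm, one for each of the three spacers; not told which, the block hides it from above. Starts upright in stand_c, axes parallel, about 1 mm play
- stand_a: small fixed beech stand, 76 mm (x) by 44 mm (y) by 20 mm tall, origin at the centre of its underside; spacer_a stands upright in its pocket (16 mm deep, its floor 4 mm above the table). One of the three stands is on the cork mat; which one varies
- stand_b: small fixed beech stand, 76 mm (x) by 44 mm (y) by 20 mm tall, origin at the centre of its underside; spacer_b stands upright in its pocket (16 mm deep, its floor 4 mm above the table). One of the three stands is on the cork mat; which one varies
- stand_c: small fixed beech stand, 76 mm (x) by 44 mm (y) by 20 mm tall, origin at the centre of its underside; spacer_c stands upright in its pocket (16 mm deep, its floor 4 mm above the table). One of the three stands is on the cork mat; which one varies
- mat: flat cork mat on the table, 160 mm square, 1 mm thick; origin at its centre. It marks the spacer to be put away: the one whose stand is on it
- rack: fixed wooden rack, 90 (x) by 172 (y) by 46 mm tall; origin: centre of its underside. Five slots along its x, 12 mm walls, narrowing to +y; each 60 mm long, 36 deep. Spacer x goes along rack x, either way. Too narrow: the blade stops on the top, 46 mm up. Right: blade enters with 2 mm total play, shoulders rest on the top (underside 20 mm up). Too wide: it sinks to the floor, 10 mm up
- rack_hole0 (a point): centre of the mouth of slot 0 of the rack (32 mm wide), in the rack's top face, 46 mm above the table
- rack_hole1 (a point): centre of the mouth of slot 1 of the rack (26 mm wide), in the rack's top face, 46 mm above the table
- rack_hole2 (a point): centre of the mouth of slot 2 of the rack (20 mm wide), in the rack's top face, 46 mm above the table
- rack_hole3 (a point): centre of the mouth of slot 3 of the rack (14 mm wide), in the rack's top face, 46 mm above the table
- rack_hole4 (a point): centre of the mouth of slot 4 of the rack (8 mm wide), in the rack's top face, 46 mm above the table
- jar: glass jar with a steel lid, 72 mm across, 60 mm tall, bystander; origin at the centre of its underside
- bowl: white bowl, 150 mm across, 75 mm tall, bystander; origin at the centre of its underside
Things that resemble listed ones, but are neither listed nor needed, are in the scene too. What is shaped like the spacer_b but blue is not meant.

How it is judged:
By the outcome, as a careful person would: the job done as asked, in the order asked, and still so for the second after the job is handed in, with the robot touching nothing.
It also fails if it takes over 51 s, if anything falls off the work surface, if the arm or the gripper's body presses on something with over 40 N, if the wrist force passes 120 N, or if a joint passes its speed limit or range.

## Working session

There is one attempt and no reset: what is moved stays moved. The work goes in short steps, Python scripts to look and compute and a tool call to move; the robot and the scene stay as the last step left them, time stands still between calls to the robot, and variables do not carry over. Pictures are saved under pics/ and viewed, at most 10 in all, crops included, and the job is handed in when it is done.

Besides the shell and the picture viewer there is one more tool, called as name(argument=value, ...) on one line, values as JSON. arm_command: Moves the arm, as the interface text tells. Its arguments: {"type":"object","properties":{"series":{"type":"string"},"squeeze":{"type":"number"}},"required":["series"]}

```bash
mkdir -p pics; cat > h.py <<'E'
import numpy as np,cv2
from cell import telemetry,cams,env
from scipy.spatial.transform import Rotation as R
def pose():
    o=telemetry.get_obs();T=np.eye(4);r=np.array(o['tool_rot'])
    T[:3,:3]=R.from_euler('xyz',r,degrees=True).as_matrix() if r.size==3 else r.reshape(3,3)
    T[:3,3]=o['tool_pos'];return T
def cam(n,T=None):
    c=cams.calibration(n)
    if 'hand_eye' in c: M=(pose() if T is None else T)@np.array(c['hand_eye'])
    else:
        M=np.eye(4);M[:3,:3]=np.array(c['rotation']).reshape(3,3);M[:3,3]=c['origin']
    return np.array(c['K']),np.array(c['dist']),M
def ray(n,px,z,T=None):
    K,d,M=cam(n,T);p=cv2.undistortPoints(np.array(px,float).reshape(-1,1,2),K,d).reshape(-1,2)
    v=np.c_[p,np.ones(len(p))]@M[:3,:3].T;o=M[:3,3]
    return o+v*((z-o[2])/v[:,2])[:,None]
def proj(n,P,T=None):
    K,d,M=cam(n,T);P=(np.array(P,float).reshape(-1,3)-M[:3,3])@M[:3,:3]
    return cv2.projectPoints(P,np.zeros(3),np.zeros(3),K,d)[0].reshape(-1,2)
E
python3 - <<'E'
from h import *
print(telemetry.get_obs())
ims=[cams.read_camera(n) for n in('scene','side','wrist')]
for n,i in zip(('scene','side','wrist'),ims): cv2.imwrite(f'pics/{n}0.png',i)
c=cams.calibration('scene');print(c); print(cams.calibration('side'));print(cams.calibration('wrist'))
E
```

```text
{'time_s': 0.0, 'qpos': array([-76.14135639,  18.43820584,  -4.01433945,  83.17412851,
         1.29510916,  78.54016371,  -3.25930085]), 'joint_velocities': array([-0.01702414,  0.03665045, -0.02507009, -0.02538727, -0.11735817,
        0.04399952,  0.06294494]), 'effort': array([ 5.13352497e-04, -4.91285312e+01, -4.03651586e-01, -3.12528241e+01,
       -6.38721278e-02,  4.38306481e-02,  1.87451633e-04]), 'tool_pos': array([0.14671943, 0.63266674, 0.2214778 ]), 'tool_rot': array([-1.79892744e+02,  6.18187236e-03,  1.66950684e+02]), 'force': array([ 0.24247836, -1.03855437,  0.88818116]), 'wrist_torque': array([-0.01529599,  0.01604988, -0.01448516]), 'grasp_force': 0.0, 'grip_width': 0.08738721984656377}
{'K': array([[374.25469724,   0.        , 252.53445326],
       [  0.        , 374.25469724, 189.09998244],
       [  0.        ,   0.        ,   1.        ]]), 'dist': array([-0.04287776,  0.        ,  0.        ,  0.        ,  0.        ]), 'origin': array([ 1.08980434, -0.47030978,  0.64262725]), 'rotation': array([-129.31421137,    1.17964703,   47.30099096])}
{'K': array([[465.
[... 245 characters left out ...]
25971331, -0.60829898,  0.85787653]), 'rotation': array([-140.01181982,   -1.00071274,  -26.93343321])}
{'K': array([[329.86604003,   0.        , 254.64038625],
       [  0.        , 329.86604003, 193.34395501],
       [  0.        ,   0.        ,   1.        ]]), 'dist': array([-0.08115275,  0.        ,  0.        ,  0.        ,  0.        ]), 'hand_eye': array([[-8.75495106e-04, -9.56547272e-01, -2.91575977e-01,
         8.08795473e-02],
       [ 9.99999466e-01, -9.97805576e-04,  2.70782128e-04,
        -4.69182894e-04],
       [-5.49952041e-04, -2.91575584e-01,  9.56547634e-01,
        -1.61602926e-01],
       [ 0.00000000e+00,  0.00000000e+00,  0.00000000e+00,
         1.00000000e+00]])}
```

```bash
sed -i 's/M\[:3,:3\]=np.array(c\[.rotation.\]).reshape(3,3)/M[:3,:3]=R.from_euler("xyz",c["rotation"],degrees=True).as_matrix()/' h.py; grep -n rotation h.py
```

```text
12:        M=np.eye(4);M[:3,:3]=R.from_euler("xyz",c["rotation"],degrees=True).as_matrix();M[:3,3]=c['origin']
```

View pics/scene0.png

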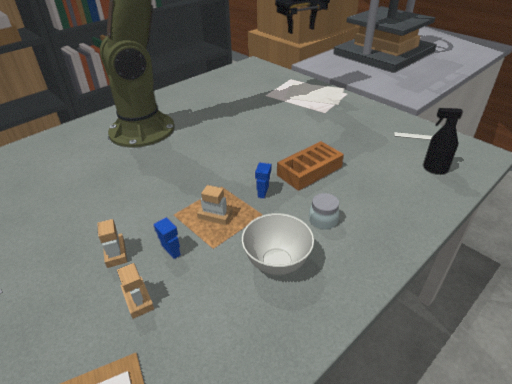

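View pics/side0.png

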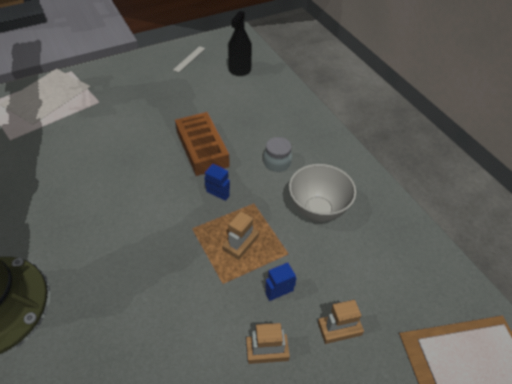

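The scene view shows beech-topped spacers at (213,200), on the mat, and at (110,240) and (133,288), off it. Blue decoys are at (263,180) and (168,238). The rack is at (310,165), the jar at (325,210) and the bowl at (278,245). Candidates are therefore (213,200), (110,240), (133,288), (263,180) and (168,238). I choose (213,200), the beech-topped one on the mat, and check it in a close crop.

```bash
python3 - <<'E'
import cv2,numpy as np
s=cv2.imread('pics/scene0.png');d=cv2.imread('pics/side0.png')
f=lambda i,x,y,w,h:cv2.resize(i[y:y+h,x:x+w],(400,300),interpolation=cv2.INTER_CUBIC)
cv2.imwrite('pics/crop0.png',np.vstack([np.hstack([f(s,170,170,100,75),f(s,265,130,100,75)]),np.hstack([f(d,190,200,100,75),f(d,150,105,100,75)])]))
E
```

```text
(no output)
```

View pics/crop0.png

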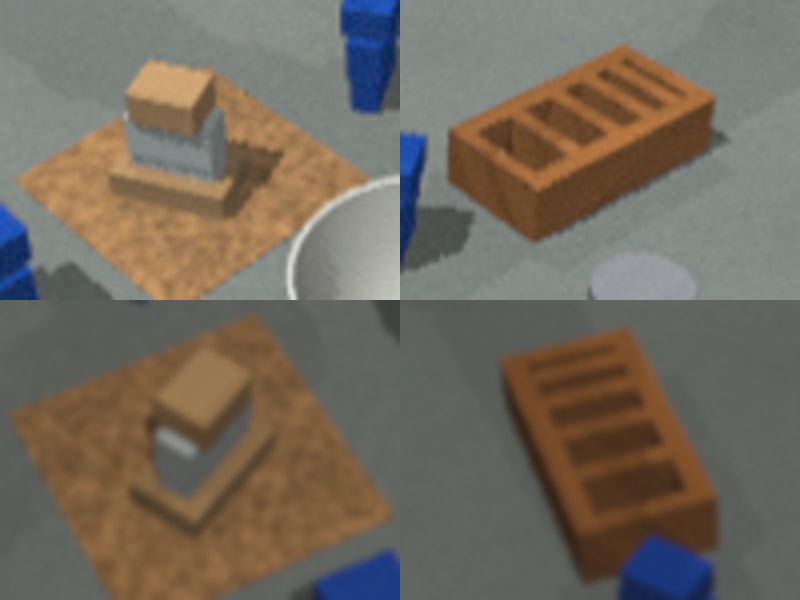

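The close crop confirms a beech block on an aluminium shoulder in a stand on the cork mat, with the block's top centre near scene (213,191). The rack's slots widen towards scene (290,165).

```bash
python3 - <<'E'
from h import *
np.set_printoptions(precision=4,suppress=True)
r=ray('scene',[(277.5,162.5),(299.25,178),(343.5,154.5),(321.25,141.25)],.046)
print(r,r.mean(0))
b=ray('scene',[(207.5,185.5),(224,187),(219,196),(201.75,193.75)],.085);print(b,b.mean(0))
# side crop: 190+x/4,200+(y-300)/4 ; 150+(x-400)/4,105+(y-300)/4
S=lambda x,y:(190+x/4,200+(y-300)/4); Q=lambda x,y:(150+(x-400)/4,105+(y-300)/4)
r=ray('side',[Q(*p) for p in[(500,360),(630,330),(717,497),(580,530)]],.046);print(r,r.mean(0))
b=ray('side',[S(*p) for p in[(205,347),(250,380),(205,432),(155,402)]],.085);print(b,b.mean(0))
print(ray('scene',[(278,245)],.05),ray('scene',[(325,203)],.06), ray('scene',[(263,170)],.08),ray('scene',[(168,228)],.08))
print(proj('wrist',[[.146,.632,.0]]), np.degrees(0))
E
```

```text
[[0.5089 0.1425 0.046 ]
 [0.5971 0.133  0.046 ]
 [0.6115 0.3036 0.046 ]
 [0.5233 0.3134 0.046 ]] [0.5602 0.2231 0.046 ]
[[ 0.4965 -0.085   0.085 ]
 [ 0.5285 -0.0602  0.085 ]
 [ 0.546  -0.0895  0.085 ]
 [ 0.5116 -0.1134  0.085 ]] [ 0.5206 -0.087   0.085 ]
[[0.5202 0.312  0.046 ]
 [0.609  0.3027 0.046 ]
 [0.5941 0.1348 0.046 ]
 [0.5078 0.1455 0.046 ]] [0.5578 0.2237 0.046 ]
[[ 0.5279 -0.0664  0.085 ]
 [ 0.5393 -0.0962  0.085 ]
 [ 0.5038 -0.1155  0.085 ]
 [ 0.4891 -0.0873  0.085 ]] [ 0.515  -0.0914  0.085 ]
[[ 0.724  -0.0762  0.05  ]] [[0.7146 0.0904 0.06  ]] [[0.5393 0.0579 0.08  ]] [[ 0.5476 -0.2303  0.08  ]]
[[254.4053 163.8216]] 0.0
```

arm_command(series="-34 -16.3 0 0 0;-34 -16.3 0 0 0;-34 -16.3 0 0 0;-34 -16.3 0 0 0;-34 -16.3 0 0 0;-34 -16.3 0 0 0;-34 -16.3 0 0 0;-34 -16.3 0 0 0;-34 -16.3 0 0 0;-34 -16.3 0 0 0;-34 -16.3 0 0 0;-34 -16.3 0 0 0", squeeze=30)

```text
time_s: 1.15
tool_pos: [0.5012, 0.3491, 0.2224]
tool_rot: [-180.0, -0.0, 167.0]
force: [0.3, 1.0, -0.4]
grip_width: 0.0872
grasp_force: 0.0
```

arm_command(series="-9.7 -35.3 0 0 0;-9.7 -35.3 0 0 0;-9.7 -35.3 0 0 0;-9.7 -35.3 0 0 0;-9.7 -35.3 0 0 0;-9.7 -35.3 0 0 0;-9.7 -35.3 0 0 0;-9.7 -35.3 0 0 0;-9.7 -35.3 0 0 0;-9.7 -35.3 0 0 0;-9.7 -35.3 0 0 0;-9.7 -35.3 0 0 0")

```text
time_s: 2.15
tool_pos: [0.5174, -0.0901, 0.2225]
tool_rot: [180.0, 0.0, 167.0]
force: [1.2, 0.6, -0.3]
grip_width: 0.0871
grasp_force: 0.0
```

arm_command(series="0 0 0 .123 0;0 0 0 .123 0;0 0 0 .123 0;0 0 0 .123 0;0 0 0 .123 0;0 0 0 .123 0;0 0 0 .123 0;0 0 0 .123 0;0 0 0 .123 0;0 0 0 .123 0;0 0 0 .123 0;0 0 0 .123 0;0 0 0 .123 0;0 0 0 .123 0;0 0 0 .123 0;0 0 0 .123 0;0 0 0 .123 0;0 0 0 .123 0;0 0 0 .123 0;0 0 0 0 0")

```text
time_s: 3.82
tool_pos: [0.5177, -0.0884, 0.2223]
tool_rot: [-180.0, 0.0, 32.9]
force: [0.1, -0.3, 0.5]
grip_width: 0.087
grasp_force: 0.0
```

```bash
python3 - <<'E'
from h import *
o=telemetry.get_obs();print(o['time_s'],o['tool_pos'],o['tool_rot'],o['qpos'])
T=pose();i=cams.read_camera('wrist');cv2.imwrite('pics/w1.png',i);np.save('T1.npy',T)
print(proj('wrist',[[.518,-.089,.085]],T))
E
```

```text
3.8167 [ 0.51766874 -0.08836539  0.22233456] [-1.79986269e+02  1.44023978e-02  3.28746119e+01] [-26.5019376    2.8082229   34.66458168 101.91167354  -1.64806063
  75.80349996 -48.59010336]
[[255.73176496 181.68161412]]
```

View pics/w1.png

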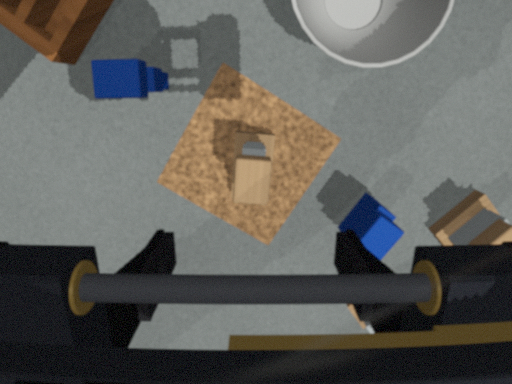

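The wrist view shows the block's top at about (236–271, 157–205), almost parallel to the image columns, which is tool x. A stand end and shoulder are visible at (255,145). I refine the block's corners.

```bash
python3 - <<'E'
from h import *
np.set_printoptions(precision=4,suppress=True)
T=np.load('T1.npy');i=cv2.imread('pics/w1.png')
h=cv2.cvtColor(i,cv2.COLOR_BGR2HSV)[150:215,225:285]
print(h[25,:,2]);print(h[25,:,1]);print(h[:,28,2])
c=[(236,157),(271,157),(270,206),(235,203)]
r=ray('wrist',c,.085,T);print(r,r.mean(0));print(((r-T[:3,3])@T[:3,:3])*1000)
E
```

```text
[163 156 149 129 124 126 117 118 118 127 152 174 183 185 188 191 190 191
 187 191 188 188 187 186 187 187 190 190 190 189 188 187 188 190 191 192
 191 189 184 179 178 178 176 174 168 157 151 153 154 154 154 148 144 146
 150 150 153 150 153 148]
[113 121 113 125 117 115 120 106  99  98 104  97  89  94  91  88  89  93
  91  88  95  91  91  92  94  93  91  91  93  94  91  91  92  90  91  90
  89  88  91  93  93  93  94  97  91  99 106 112 114 116 113 117 113 114
 109 114 115 109 110 119]
[124 124 125 122 113 105  97  98 109 135 164 183 191 190 188 190 190 191
 192 189 192 190 189 190 191 190 189 192 190 190 188 189 189 187 182 181
 180 179 180 177 180 176 179 181 179 181 179 178 178 178 178 178 175 163
 151 143 149 149 148 139 138 146 156 160 161]
[[ 0.5279 -0.0611  0.085 ]
 [ 0.5453 -0.088   0.085 ]
 [ 0.5052 -0.1136  0.085 ]
 [ 0.4895 -0.0838  0.085 ]] [ 0.517  -0.0866  0.085 ]
[[ 23.4304 -17.3674 137.3328]
 [ 23.4072  14.7571 137.3252]
 [-24.1689  14.4335 137.3372]
 [-21.1167 -19.0848 137.3445]]
```

```bash
python3 - <<'E'
import cv2
i=cv2.imread('pics/w1.png');cv2.imwrite('pics/w1c.png',cv2.resize(i[120:220,205:305],(600,600),interpolation=cv2.INTER_CUBIC))
E
```

```text
(no output)
```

View pics/w1c.png

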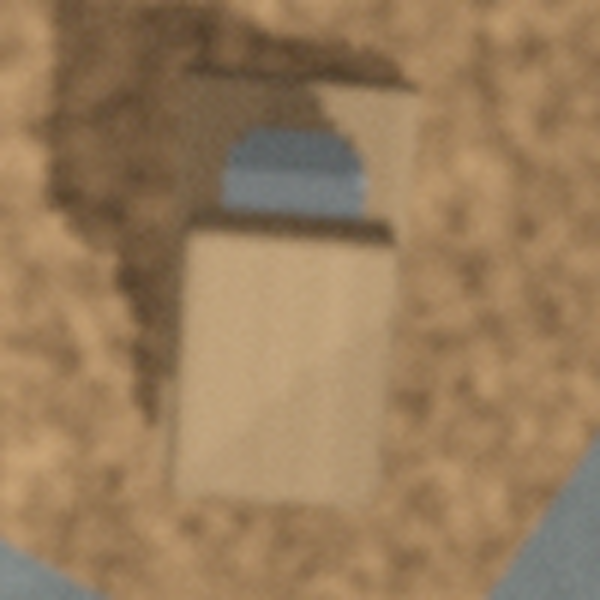

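The crop shows the block's corners clearly, turned about 2.7° clockwise. The shoulder is about 138 px wide against 203 px for the block, so about 25 mm, which suggests T≈18 (slot 2). Trying it there will settle it.

```bash
python3 - <<'E'
from h import *
np.set_printoptions(precision=4,suppress=True)
T=np.load('T1.npy')
c=[(236.7,159.2),(270.5,160.5),(268.3,203.3),(234.2,202.8)]
r=ray('wrist',c,.085,T);l=((r-T[:3,3])@T[:3,:3])*1000;print(r.mean(0),l,l.mean(0))
E
```

```text
[ 0.5162 -0.0865  0.085 ] [[ 21.3788 -16.7571 137.3332]
 [ 20.1418  14.3385 137.3261]
 [-21.4337  12.7712 137.3369]
 [-20.9147 -19.8468 137.3446]] [ -0.207   -2.3735 137.3352]
```

arm_command(series="0 -2.4 0 .052 0;0 0 30 0 0;0 0 30 0 0;0 0 30 0 0;0 0 30 0 0;0 0 26 0 0;0 0 12 0 0;0 0 8 0 0;0 0 0 0 0;0 0 0 0 255;0 0 0 0 255;0 0 0 0 255;0 0 0 0 255;0 0 0 0 255;0 0 0 0 255;0 0 0 0 255;0 0 0 0 255", squeeze=40)

```text
time_s: 5.28
tool_pos: [0.5166, -0.0863, 0.0567]
tool_rot: [-180.0, -0.0, 30.1]
force: [-0.9, -0.4, -0.1]
grip_width: 0.0413
grasp_force: 0.0
```

arm_command(series="0 0 0 0 255;0 0 0 0 255;0 0 0 0 255;0 0 0 0 255;0 0 0 0 255")

```text
time_s: 5.7
tool_pos: [0.5165, -0.0864, 0.0566]
tool_rot: [-180.0, -0.0, 30.1]
force: [0.2, -0.3, 0.5]
grip_width: 0.0335
grasp_force: 39.6
```

arm_command(series="0 0 -8 0 255;0 0 -16 0 255;0 0 -32 0 255;0 0 -36 0 255;0 0 -36 0 255;0 0 -12 0 255;24.2 -29.9 0 0 255;24.2 -29.9 0 0 255;24.2 -29.9 0 0 255;24.2 -29.9 0 0 255;24.2 -29.9 0 0 255;24.2 -29.9 0 0 255;0 0 0 .1236 255;0 0 0 .1236 255;0 0 0 .1236 255;0 0 0 .1236 255;0 0 0 .1236 255;0 0 0 0 255;0 0 0 0 255")

```text
time_s: 7.28
tool_pos: [0.552, 0.1416, 0.1963]
tool_rot: [180.0, 0.0, -5.1]
force: [0.7, -0.8, -0.4]
grip_width: 0.034
grasp_force: 39.6
```

```bash
python3 - <<'E'
from h import *
T=pose();i=cams.read_camera('wrist');cv2.imwrite('pics/w2.png',i);np.save('T2.npy',T)
s=cams.read_camera('scene');d=cams.read_camera('side')
cv2.imwrite('pics/s2.png',s);cv2.imwrite('pics/d2.png',d)
P=T[:3,3]-[0,0,.03]
f=lambda im,n,w,h:(lambda p:cv2.resize(im[max(p[1]-h//2,0):max(p[1]-h//2,0)+h,max(p[0]-w//2,0):max(p[0]-w//2,0)+w],(400,300),interpolation=cv2.INTER_CUBIC))(proj(n,[P])[0].astype(int))
o=np.hstack([f(s,'scene',80,60),f(d,'side',80,60)])
print(proj('scene',[P]),proj('side',[P]),T)
cv2.imwrite('pics/m2.png',o)
E
```

```text
[[290.71659883 130.18747596]] [[209.9980774  119.99692414]] [[ 9.95978382e-01 -8.95919664e-02 -5.85759830e-04  5.52004434e-01]
 [-8.95921428e-02 -9.95978498e-01 -2.82078942e-04  1.41563622e-01]
 [-5.58132189e-04  3.33424006e-04 -9.99999789e-01  1.96296559e-01]
 [ 0.00000000e+00  0.00000000e+00  0.00000000e+00  1.00000000e+00]]
```

View pics/w2.png

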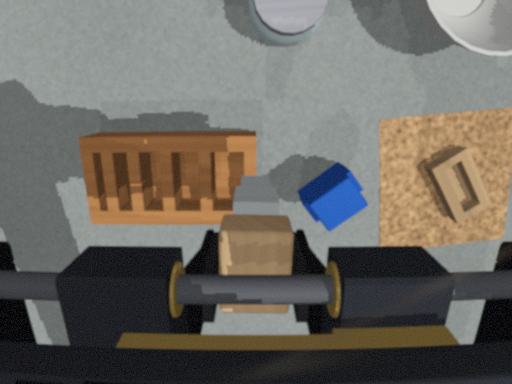

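View pics/m2.png

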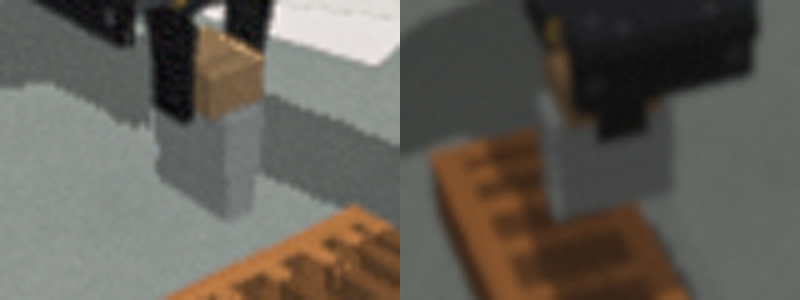

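Wrist view: the rack covers (82–256, 132–224), with its slots running down the image and narrowing to the left. The held spacer's block is at (255,250) with grey metal at (258,190). The scene and side crops show it hanging straight. Next is a zoom on the rack top with the predicted slots overlaid.

```bash
python3 - <<'E'
from h import *
np.set_printoptions(precision=4,suppress=True)
T=np.load('T2.npy');i=cv2.imread('pics/w2.png')
a=np.radians(-5.3);Rz=np.array([[np.cos(a),-np.sin(a)],[np.sin(a),np.cos(a)]])
L=[(-45,-86),(45,-86),(45,86),(-45,86)]
for c,w in[(-58,32),(-17,26),(18,20),(47,14),(70,8)]: L+=[(-30,c-w/2),(30,c-w/2),(30,c+w/2),(-30,c+w/2)]
W=np.c_[np.array(L)/1000@Rz.T+[.559,.2234],np.full(len(L),.046)]
p=proj('wrist',W,T).reshape(-1,4,2)
k=4.2;x0,y0=75,120
o=cv2.resize(i[y0:y0+115,x0:x0+190],None,fx=k,fy=k,interpolation=cv2.INTER_CUBIC)
for q in p: cv2.polylines(o,[np.int32((q+.5-[x0,y0])*k)],True,(0,255,0),1)
cv2.imwrite('pics/w2c.png',o);print(o.shape)
E
```

```text
(483, 798, 3)
```

View pics/w2c.png

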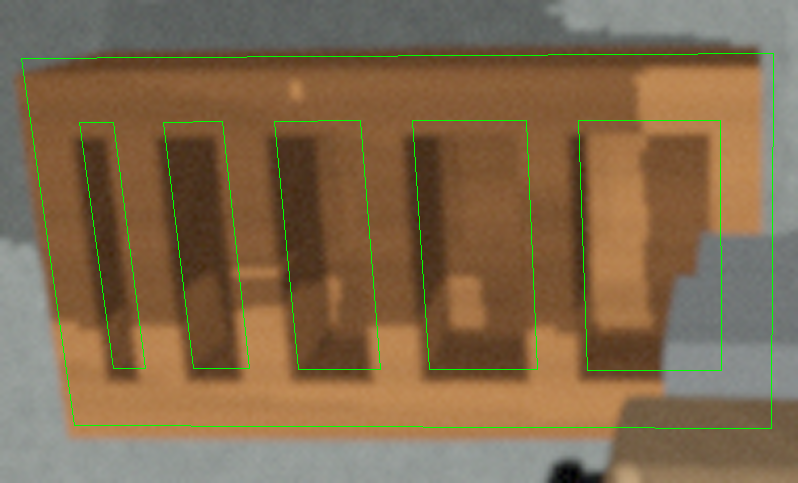

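The overlay shows the real slots about 1 mm further towards +y and 2.5 mm towards −x than predicted, with the yaw agreeing. I go above slot 2 and check from close by.

arm_command(series="-0.4 -25.3 0 0 255;-0.4 -25.3 0 0 255;-0.6 -25.3 0 0 255;-0.6 -25.2 0 0 255;0 0 25 0 255;0 0 25 0 255;0 0 20 0 255;0 0 12 0 255;0 0 8 0 255;0 0 0 0 255;0 0 0 0 255")

```text
time_s: 8.35
tool_pos: [0.5602, 0.2425, 0.1072]
tool_rot: [-180.0, -0.0, -5.3]
force: [0.5, 0.7, -1.0]
grip_width: 0.0339
grasp_force: 39.6
```

```bash
python3 - <<'E'
from h import *
np.set_printoptions(precision=1,suppress=True)
T=pose();i=cams.read_camera('wrist');cv2.imwrite('pics/w3.png',i);np.save('T3.npy',T)
t=[(28,y,52.2) for y in(-12,-9,-6,6,9,12)]+[(22,-17,-32),(22,17,-32),(22,-17,-8),(22,17,-8)]
W=np.array(t)/1000@T[:3,:3].T+T[:3,3]
print(T[:3,3]*1000);print(proj('wrist',W,T))
k=5;x0,y0=190,130
cv2.imwrite('pics/w3c.png',cv2.resize(i[y0:y0+110,x0:x0+140],None,fx=k,fy=k,interpolation=cv2.INTER_CUBIC))
E
```

```text
[560.2 242.5 107.2]
[[236.3 174.1]
 [240.8 174.1]
 [245.3 174.1]
 [263.3 174.1]
 [267.8 174.1]
 [272.3 174.1]
 [214.3 234.4]
 [293.7 234.4]
 [219.9 214.6]
 [288.3 214.6]]
```

View pics/w3c.png

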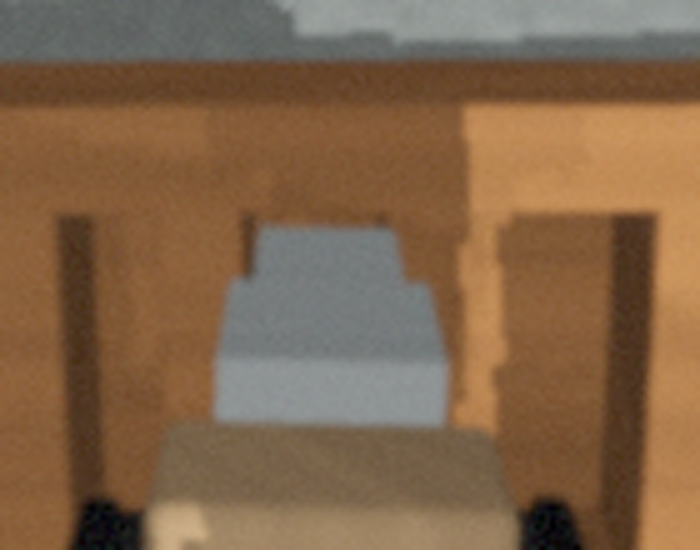

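The close crop shows the blade's tip at crop x 257–395 (about 18 mm wide, so T=18). The slot's left edge is at about 243 and its end at y≈215, so the blade sits a little too far to the right (+tool y).

```bash
python3 - <<'E'
from h import *
np.set_printoptions(precision=1,suppress=True)
T=np.load('T3.npy');i=cv2.imread('pics/w3.png').astype(int)
f=lambda c,z:(ray('wrist',[(190+(x+.5)/5-.5,130+(y+.5)/5-.5) for x,y in c],z,T)-T[:3,3])@T[:3,:3]*1000
print(f([(243,215),(390,215),(57,215),(655,215),(467,215)],.046));print(f([(257,227),(395,227)],.055))
print(i[174,234:276].sum(1));print(i[172,234:276].sum(1)); print(i[160:182,247].sum(1))
print(i[185,196:330].sum(1))
E
```

```text
[[ 26.9 -11.2  61.2]
 [ 26.9   9.2  61.2]
 [ 26.9 -37.   61.2]
 [ 26.9  46.1  61.2]
 [ 26.9  19.9  61.2]]
[[27.4 -8.9 52.2]
 [27.4  9.5 52.2]]
[286 284 304 262 213 186 207 262 266 294 285 282 284 295 293 293 290 284
 281 275 272 281 258 272 264 262 259 255 263 271 256 236 225 240 264 262
 261 250 269 270 275 276]
[284 294 293 269 242 231 244 253 264 266 264 256 246 253 253 256 262 256
 247 244 253 253 250 245 246 241 253 258 264 252 250 255 232 251 259 279
 270 273 264 266 280 296]
[277 280 273 260 273 283 258 259 255 253 246 257 253 274 295 321 347 361
 368 367 363 368]
[293 308 303 281 282 234 201 171 165 167 161 150 198 245 252 262 264 253
 264 268 294 296 285 286 286 289 293 284 296 298 293 301 290 293 296 287
 306 303 304 294 327 323 298 276 307 348 359 362 365 375 365 364 357 362
 374 360 356 366 358 359 362 368 366 372 354 356 361 364 363 364 361 358
 365 348 340 299 281 285 283 282 263 250 262 261 261 315 374 393 396 396
 396 406 410 393 342 298 295 268 276 291 284 285 284 301 277 285 283 291
 286 285 277 274 286 275 292 255 211 152 168 159 174 160 167 180 254 376
 424 445 441 446 442 444 441 439]
```

arm_command(series="-2.3 -1.7 0 0 255;0 0 4 0 255;0 0 3 0 255;0 0 1 0 255;0 0 1 0 255;0 0 1 0 255;0 0 1 0 255;0 0 0 0 255")

```text
time_s: 9.07
tool_pos: [0.5574, 0.2441, 0.0952]
tool_rot: [180.0, 0.0, -5.3]
force: [0.4, 0.1, -1.8]
grip_width: 0.0337
grasp_force: 39.6
```

arm_command(series="0 0 1.5 0 255;0 0 1.5 0 255;0 0 1.5 0 255;0 0 1.5 0 255;0 0 0 0 255")

```text
time_s: 9.48
tool_pos: [0.5574, 0.2441, 0.0891]
tool_rot: [180.0, 0.0, -5.3]
force: [-0.1, -1.2, -1.9]
grip_width: 0.0337
grasp_force: 39.6
```

It is entering freely, so I continue down.

arm_command(series="0 0 2 0 255;0 0 2 0 255;0 0 2 0 255;0 0 2 0 255;0 0 2 0 255;0 0 2 0 255;0 0 2 0 255;0 0 0 0 255")

```text
time_s: 10.15
tool_pos: [0.5574, 0.2442, 0.075]
tool_rot: [180.0, 0.0, -5.3]
force: [0.3, -2.3, -2.4]
grip_width: 0.0335
grasp_force: 39.6
```

arm_command(series="0 0 0.8 0 255;0 0 0.8 0 255;0 0 0.5 0 255;0 0 0 0 255")

```text
time_s: 10.48
tool_pos: [0.5576, 0.2442, 0.0735]
tool_rot: [180.0, -0.0, -5.3]
force: [1.0, -2.8, -0.9]
grip_width: 0.0342
grasp_force: 39.6
```

arm_command(series="0 0 0.5 0 255;0 0 0.3 0 255;0 0 0 0 255")

```text
time_s: 10.73
tool_pos: [0.5577, 0.2442, 0.0727]
tool_rot: [180.0, -0.0, -5.3]
force: [-0.2, -3.8, 0.2]
grip_width: 0.0337
grasp_force: 39.6
```

arm_command(series="0 0 0.5 0 255;0 0 0 0 255")

```text
time_s: 10.9
tool_pos: [0.5577, 0.2442, 0.0726]
tool_rot: [-180.0, -0.0, -5.3]
force: [0.4, -3.2, 2.6]
grip_width: 0.0339
grasp_force: 39.6
```

Contact came at TCP z 0.0726, which is the expected shoulder rest. I relieve the side load slightly, seat it lightly and release.

arm_command(series="0 0.4 0 0 255;0 0 0.4 0 255;0 0 0 0 255")

```text
time_s: 11.15
tool_pos: [0.5577, 0.2442, 0.0726]
tool_rot: [-180.0, -0.0, -5.3]
force: [-2.0, -3.3, 5.9]
grip_width: 0.0337
grasp_force: 39.6
```

arm_command(series="0 0 0 0 80;0 0 0 0 0;0 0 0 0 0;0 0 0 0 0;0 0 0 0 0;0 0 0 0 0;0 0 0 0 0;0 0 0 0 0;0 0 -10 0 0;0 0 -20 0 0;0 0 -30 0 0;0 0 -30 0 0;0 0 -30 0 0;0 30 0 0 0;0 30 0 0 0;0 30 0 0 0;0 30 0 0 0;0 0 0 0 0;0 0 0 0 0")

```text
time_s: 12.73
tool_pos: [0.5468, 0.1221, 0.193]
tool_rot: [-179.9, -0.1, -5.6]
force: [-0.0, 0.6, 0.3]
grip_width: 0.0872
grasp_force: 0.0
```

```bash
python3 - <<'E'
from h import *
T=pose();w=cams.read_camera('wrist');s=cams.read_camera('scene');d=cams.read_camera('side')
P=[.558,.243,.07]
def f(im,n,w,h):
    p=proj(n,[P],T)[0].astype(int);x=int(np.clip(p[0]-w//2,0,512-w));y=int(np.clip(p[1]-h//2,0,384-h));print(n,p)
    return cv2.resize(im[y:y+h,x:x+w],(400,300),interpolation=cv2.INTER_CUBIC)
o=np.vstack([np.hstack([f(s,'scene',88,66),f(d,'side',88,66)]),np.hstack([f(w,'wrist',220,165),cv2.resize(s,(400,300))])])
cv2.imwrite('pics/fin.png',o);print(telemetry.get_obs()['time_s'])
E
```

```text
scene [315 148]
side [197 124]
wrist [121 186]
12.8833
```

View pics/fin.png

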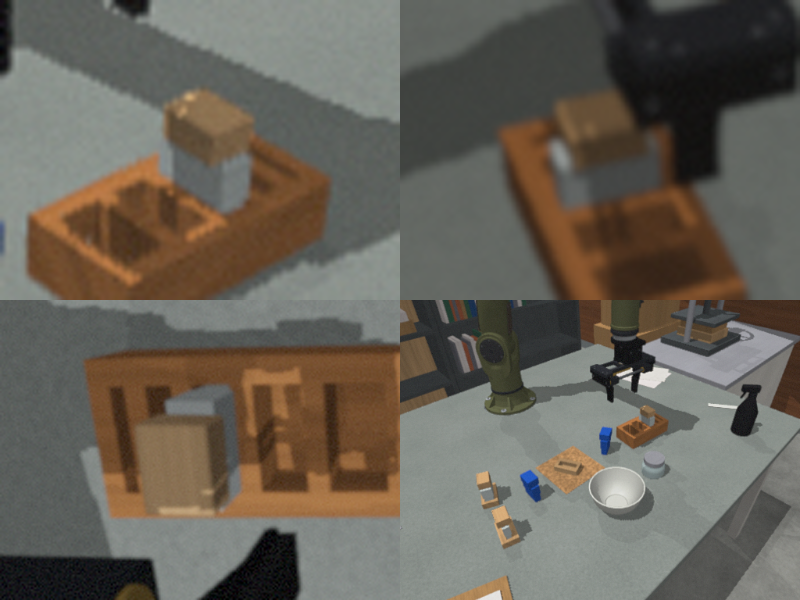

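The final views show the spacer upright in slot 2 with its shoulders flush on the rack's top (scene pixel (315,148)) and everything else untouched. Handing in.

```bash
python3 -c "
from cell import env;print(env.sign_off())"
```

```text
the job is handed in; nothing more can be done
None
```

The spacer from the cork mat (T looked like 18 mm) now stands upright in the 20 mm slot, shoulders resting on the rack's top; it went in at the first try without forcing, nothing else was moved, and I handed the job in at about 13 s.

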